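# Open the reader's optics well and fit its turret knob

## Robot

A 6-joint arm with a two-finger parallel gripper is mounted at the origin on the work surface. World frame = base frame: x ahead of the robot, y to its left, z up, the work surface at z = 0. Lengths are in m, angles in rad, forces in N, time in s.
With the tool pointing down it reaches from about 0.35 to 0.85 m from the base axis. Payload 8.1 kg.
Tool frame: the origin (TCP) lies between the finger pads; the fingertips stand 14 mm ahead of it and the grasp point (between the pads) lies 5 mm behind it (robot.tip_reach is the z of the fingertips in the tool frame, in m); z points along the fingers, y is the line along which they close (so a half turn about z gives the same grasp; the last joint's range is limited). The gripper opens to 93 mm and grips with 3 to 60 N. Pads are 15 mm wide; open, the fingers measure 128 mm over their backs; the gripper's body (75 mm by 188 mm) begins 65 mm behind the grasp point.
Start: joints at [-1.283, 0.13, 1.488, -0, 1.523, -0.085], TCP at [0.219, -0.559, 0.193] pointing down, gripper open.
Joint ranges: [-2.96, 2.96], [-0.89, 2.26], [0.02, 2.5], [-1.34, 4.48], [0, 2.73], [-2.66, 2.66]. Speed limits (rad/s): [2.39, 2.39, 2.79, 3.14, 3.14, 3.14].

## Interface

Orientations are given as a rotation vector (axis times angle).
In Python, from plant import robot gives the robot as it stands. The module is installed in compiled form; this text tells all that it offers.
- The arm moves only by the shell command python3 -m handwheel 'ROWS' [FORCE]. ROWS is JSON, a list of rows, each a list of 7 numbers: the closure, from -1 (fully open) to 1 (shut), then the shift along the tool's x, y, z each as a share of 100 cm, from -1 to 1, then the turn, a rotation vector about the tool's x, y, z each as a share of 180 degrees, from -1 to 1. In form: [[grip, tx, ty, tz, rx, ry, rz], ...]. A call has 1 to 20 rows; each row is the pose to reach, as a shift and turn from the pose commanded when the call began, along the tool's axes at that moment, turning the shorter way round; what a row does not reach only later rows make up. A row lasts 1/8 s, in which the tool goes at most 62.5 mm and 10.7 degrees, less where a joint would pass 70% of its speed; a pose out of reach is approached as far as the arm can. A call with a number of a shift or a turn outside -1 to 1 is refused whole. A call with a gripper value outside its range is refused whole. The fingers move at their own pace and stop on an object; FORCE is the grip in N (left out, the last holds). Time passes only in rows, so rows that repeat a pose let the fingers close. It gives the time, the measured TCP pose, the force, the opening and the grip force at its end, in the units of the state.
- robot.read_state(): the state, without advancing time (a new reading comes with each control period).
- robot.read_camera(name): name is "scene" or "top"; returns a dict with "frame" (420x560x3 uint8, red, green, blue), "fx", "fy", "cx", "cy" (pixels), "rvec" (rotation vector, rad) and "tvec" (3), from world to camera coordinates, as OpenCV has them. Camera axes: x right, y down, z forward; pixel columns grow to the right and rows downward; lengths in m; the calibration is good to about 2 mm. A picture is of the moment at which its call begins. There is no depth.
- robot.close_job(): hands the job in; it is judged then, once.
Trained networks look in a picture, given as the dict that the camera call returned (one of the last four; its "shot" number tells which), for a name from the list of things; names that differ only in an ending like _2 or _b are one class to them, and where a whole thing is asked for, a point or a joint stands for the part that bears it (a point fixed in the world has none). Each returns a list of dicts, best first, with "conf" (0 to 1); they miss things now and then, are a little off and sometimes report something else, mostly with a low value. They report only what shows in the picture. A call takes as long as a camera call. They do not tell look-alikes from the thing itself.
- robot.regions_of(picture, name): "mask" (420x560 bool, what is visible of it) and "rect" ([left, top, right, bottom] in pixels, round what is visible of it).
The state is a dict: "t": time; "q": joint angles; "dq": joint speeds; "joint_torque": joint torques, N m; "tool_pos": TCP position; "orientation": TCP orientation; "force": force on the tool from outside, world axes, zero at the start; "wrist_torque": the same for the moment, N m; "opening": finger opening in m; "gripper_force": force on a finger pad.
Only numpy, scipy, OpenCV 4.12 (cv2) and the standard library are available. Lean on these libraries where they do the work, as an engineer would, in place of code of your own. Each camera call takes 0.05 s, during which the arm holds its last target. There are 200 camera calls.

## Task

Loosen the two captive wing screws on the reader's metal cover one after the other, each turned counter-clockwise to its stop, then lift the cover off and lay it right way up on the flat grey mat, centred and lined up lengthways with it. Then take the knob from its white cradle and fit its square bore on the square shaft inside the opened reader, pushed fully home with its grip bar lying lengthways between the two dark blocks. The blocks leave no room for fingers along the bar's flanks, so first stand the knob on the bench and take it again by the ends of its bar; leave the jar, the vial and the tube rack alone.

Things in the scene. Friction and masses are not known exactly. Their poses are not given: they have to be found in the camera images.
- housing: The reader: fixed white open-topped box, 230 mm (own x) by 118 mm (y), rim 100 mm high, walls 5 mm, floor of the well 36 mm above the bench; origin at the centre of its underside. Two dark blocks, 60 mm long (x), 24 mm wide, tops 95 mm high, leave a 40 mm wide lane along x, with the shaft in its middle. Slotted steel lugs, tops 98 mm high, begin 76 mm from the centre at both x ends.
- shaft_tip (a point): Centre of the top of the fixed steel shaft in the middle of the well: 12 mm square, sides parallel to the housing's x and y (axes as the housing), 60 mm above the bench, the top 4 mm tapered in two steps to 10.5 and 8.5 mm. It stands 18 mm above a round collar 26 mm across (top 42 mm above the bench) on which the seated knob rests.
- cover_handle (a point): Centre of the cover's black handle bar: 56 mm long (cover's x), 12 mm wide (y), 14 mm tall, 25 mm above the top of the cover plate. The cover balances here. Set down, this point is 45 mm above what the cover stands on.
- cover: The cover: loose aluminium plate 238 mm (x) by 124 mm (y) by 4 mm, about 0.46 kg, on the housing's rim with the axes of the housing; origin at the centre of the plate's underside, 29 mm below the handle's centre. Skirts along the two long sides reach 16 mm down into the well, 1.5 mm clear of its walls; set down, it stands on them.
- screw_a_grip (a point): Centre of the steel wing of the captive screw 92 mm from the handle towards the cover's -x: an upright flat bar 32 mm long (own x), 9 mm thick (own y), 22 mm tall, from 4 to 26 mm above the top of the cover. Turns about the vertical, stays where left and stays in the cover; a crossbar foot hooks under a lug. Wing across the cover = locked, along the cover = free.
- screw_b_grip (a point): The same on the screw 92 mm from the handle towards the cover's +x.
- screw_a (a joint): Turn of screw a, rad: starts between 0 and 0.3 (locked), grows counter-clockwise seen from above to a hard stop at 1.4, where the wing is parallel to the cover's x. Friction about 0.03 N m. Loosened, and its foot able to pass the slot, above 1.2.
- screw_b (a joint): Turn of screw b, likewise.
- mat: Flat grey rubber mat fixed on the bench, 300 mm (x) by 180 mm (y) by 3 mm, left or right of the reader; origin at the centre of its underside. The cover goes on it with its long side along the mat's x, either way round.
- cradle: White plastic cradle fixed on the bench on the other side of the reader from the mat: base 72 mm (x) by 60 mm (y) by 6 mm, with an upright cheek at each x end (6 mm thick, 40 mm wide, tops 46 mm above the bench), 60 mm apart inside. Origin at the centre of its underside. The knob starts standing in it, bar along its x, ends 3 mm from the cheeks: there only the bar's flanks can be gripped.
- knob_center (a point): Centre, half-way up, of the loose knob, 40 mm tall, 0.12 kg: below, a heavy steel hub 28 mm square, 20 mm tall, with a square bore (14.2 mm, 20 mm deep, open below, sides along x and y); above, a grey grip bar 54 mm long (x), 20 mm wide (y), 20 mm tall, its centre 10 mm above this point. Stands by itself on its hub. Seated, this point is 2 mm above the shaft tip (62 mm above the bench).
- jar: Bystander: glass jar with a blue lid, 68 mm diameter, 100 mm tall, beyond the reader. Origin at its underside.
- tube_rack: Bystander: green tube rack, 70 by 160 by 57 mm, beyond the reader. Origin at the centre of its underside.
- vial: Bystander: small vial, 26 mm diameter, 45 mm tall, beyond the reader on the left. Origin at its underside.
There are look-alikes about, which are no part of the job. Leave any brown or red look-alike of the part that bears knob_center alone.

How it is judged:
On the way, in this order (a step that is already met when the one before it is completed fails the run):
1. one wing screw is loosened (value of joint any of screw_a, screw_b above 1.2 rad), for 0.1 s.
2. both wing screws are loosened (value of joint each of screw_a, screw_b above 1.2 rad), for 0.1 s.
3. the cover is lifted clear of the reader (z of cover_handle in the frame of housing above 0.147 m), for 0.1 s.
4. the cover lies on the mat, let go (x of cover_handle in the frame of mat between -0.045 and 0.045 m and y of cover_handle in the frame of mat between -0.045 and 0.045 m and z of cover_handle in the frame of mat between 0.043 and 0.053 m and angle between cover_handle's own z axis and vertical below 0.07 rad and angle between the x axis of cover_handle and the x axis of mat, either way round below 0.3 rad and contact force between cover and the fingers below 0.1 N), for 0.2 s.
At the end, for the whole second after the job is handed in: Cover flat, right way up and let go on the mat, centre within 45 mm of the mat's along each axis, long side within 0.3 rad of the mat's; knob fully home on the shaft (height -3.5 to +2.5 mm of seated, within 3 mm of its axis, upright), bar within 0.3 rad of the reader's length (all of step 4 and z of knob_center in the frame of shaft_tip between -0.0015 and 0.0045 m and horizontal distance between knob_center and shaft_tip below 0.003 m and angle between knob_center's own z axis and vertical below 0.07 rad and angle between the x axis of knob_center and the x axis of shaft_tip, either way round below 0.3 rad); the robot touches nothing.
It fails at once if The jar is shoved by more than 40 mm or knocked over (distance of jar from where it was at the start of the episode above 0.04 m or angle between jar's own z axis and vertical above 0.5 rad).
It fails at once if The tube rack is shoved by more than 40 mm or knocked over (distance of tube_rack from where it was at the start of the episode above 0.04 m or angle between tube_rack's own z axis and vertical above 0.5 rad).
It fails at once if The vial is shoved by more than 40 mm or knocked over (distance of vial from where it was at the start of the episode above 0.04 m or angle between vial's own z axis and vertical above 0.5 rad).
It also fails if it takes over 72 s, if anything falls off the work surface, if the arm or the gripper's body presses on something with over 40 N, if the wrist force passes 120 N, or if a joint passes its speed limit or range.

## Working session

There is one attempt and no reset: what is moved stays moved. The work goes in short steps, Python scripts to look and compute and a shell command to move; the robot and the scene stay as the last step left them, time stands still between calls to the robot, and variables do not carry over. Pictures are saved under pics/ and viewed, at most 10 in all, crops included, and the job is handed in when it is done.

```bash
mkdir -p pics; cat > h.py <<'E'
import numpy as np, cv2
from scipy.spatial.transform import Rotation as R
from plant import robot
def ray(p,u,v):
    M=R.from_rotvec(p['rvec']).as_matrix(); t=np.array(p['tvec'])
    d=M.T@np.array([(u-p['cx'])/p['fx'],(v-p['cy'])/p['fy'],1]); return -M.T@t,d
def atz(p,u,v,z):
    c,d=ray(p,u,v); return c+d*(z-c[2])/d[2]
def proj(p,X):
    K=np.array([[p['fx'],0,p['cx']],[0,p['fy'],p['cy']],[0,0,1.]])
    return cv2.projectPoints(np.float64(X).reshape(-1,3),np.float64(p['rvec']),np.float64(p['tvec']),K,None)[0][:,0]
def rectz(p,mask,z):
    c=max(cv2.findContours(mask.astype(np.uint8),0,1)[0],key=cv2.contourArea)[:,0]
    P=np.array([atz(p,u,v,z)[:2] for u,v in c],np.float32)*1000
    return cv2.minAreaRect(P)
def shot(name,f):
    p=robot.read_camera(name); cv2.imwrite('pics/'+f,p['frame'][:,:,::-1]); return p
E
python3 - <<'E'
from h import *
s=robot.read_state(); print({k:np.round(s[k],3) for k in s}, robot.tip_reach)
for cam in('top','scene'):
    p=shot(cam,cam+'0.png')
    print(cam,p['fx'],-R.from_rotvec(p['rvec']).as_matrix().T@np.array(p['tvec']))
    for n,z in [('housing',.1),('cover',.104),('cover_handle',.14),('screw_a_grip',.13),('mat',.003),('cradle',.046),('knob_center',.04),('jar',.1),('tube_rack',.057),('vial',.045)]:
        for r in robot.regions_of(p,n)[:4]:
            print(n,round(r['conf'],2),np.round(r['rect']),r['mask'].sum(),[np.round(x,1) for x in rectz(p,r['mask'],z)] if r['mask'].sum()>5 else '')
E
```

```text
{'t': np.float64(0.0), 'q': array([-1.283,  0.131,  1.489,  0.   ,  1.523, -0.085]), 'dq': array([ 0.001, -0.001, -0.002, -0.001,  0.001,  0.   ]), 'joint_torque': array([ 2.0000e-03, -5.5985e+01, -4.9175e+01,  7.7000e-02,  3.6000e-02,
       -0.0000e+00]), 'tool_pos': array([ 0.218, -0.558,  0.192]), 'orientation': array([-3.085, -0.582,  0.   ]), 'force': array([ 0.074,  0.784, -0.662]), 'wrist_torque': array([ 0.03 , -0.001,  0.021]), 'gripper_force': np.float64(0.0), 'opening': np.float64(0.093)} 0.014
top 454.0156892425635 [ 0.36562842 -0.03863342  1.2164762 ]
housing 0.32 [215. 130. 245. 161.] 701 [array([756.2, 130.3]), array([94.1, 61.3]), np.float64(23.5)]
cover 0.76 [250. 170. 320. 273.] 4657 [array([570.9, -28.1]), array([125.4, 238.8]), np.float64(81.9)]
cover_handle 0.95 [250. 172. 321. 273.] 4783 [array([563.4, -28.7]), array([125. , 232.2]), np.float64(81.6)]
cover_handle 0.26 [273. 254. 283. 259.] 67 [array([476.7, -14.4]), array([14.2, 28.5]), np.float64(4.4)]
screw_a_grip 0.67 [250. 172. 321. 275.] 4776 [array([566.1, -28.6]), array([124.9, 236.2]), np.float64(81.5)
[... 2082 characters left out ...]
 278 [array([ 512.2, -269.7]), array([80. , 54.7]), np.float64(59.2)]
knob_center 0.66 [190. 156. 208. 177.] 252 [array([ 519.3, -380.2]), array([96.1, 44.9]), np.float64(57.5)]
knob_center 0.65 [244. 152. 264. 169.] 268 [array([ 419.5, -264.5]), array([86.7, 52.6]), np.float64(40.2)]
knob_center 0.61 [221. 200. 240. 219.] 309 [array([ 614.7, -178.8]), array([77.8, 54.1]), np.float64(44.2)]
jar 0.58 [270. 277. 308. 333.] 1816 [array([807.8, 163.7]), array([140. ,  65.8]), np.float64(37.8)]
tube_rack 0.7 [144. 233. 220. 285.] 2486 [array([ 814.9, -130.1]), array([ 97.7, 185.9]), np.float64(6.5)]
vial 0.71 [392. 335. 409. 364.] 333 [array([736.2, 356.9]), array([56.5, 25. ]), np.float64(21.0)]
```

```bash
python3 - <<'E'
import cv2
a=cv2.imread('pics/top0.png'); b=cv2.imread('pics/scene0.png')
cv2.imwrite('pics/c0.png',cv2.resize(a[160:320,120:445],(800,394),interpolation=cv2.INTER_CUBIC))
E
```

```text
(no output)
```

View pics/c0.png

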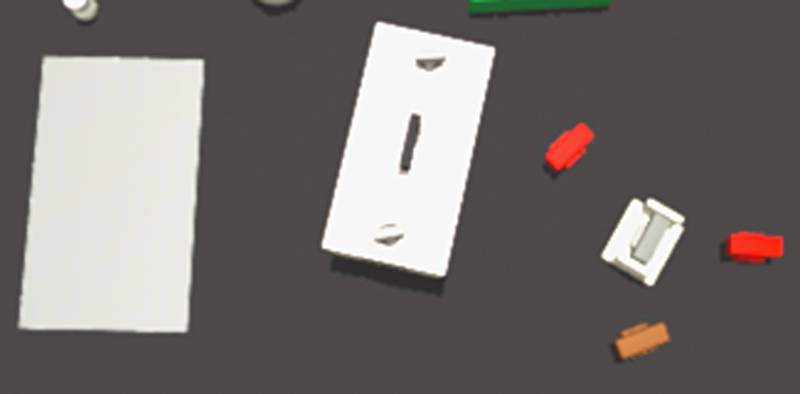

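The picture shows the mat on the left, the reader with its cover in the middle (both wings across it) and the cradle with the grey knob on the right at crop (652,238). The red and brown knobs are the look-alikes. The masks agree with this.

```bash
cat >> h.py <<'E'
def plan(x,y,z,yaw):
    "yaw deg of tool y in world, tool down; prints shares for a row"
    s=robot.read_state(); A=R.from_rotvec(s['orientation'])
    a=np.radians(yaw); ty=np.array([np.cos(a),np.sin(a),0]); tz=np.array([0,0,-1.]); tx=np.cross(ty,tz)
    B=R.from_matrix(np.c_[tx,ty,tz])
    d=A.inv().apply(np.array([x,y,z])-s['tool_pos']); r=(A.inv()*B).as_rotvec()/np.pi
    print('t',round(s['t'],2),'row',np.round(d,4),np.round(r,4),'rows>=',np.linalg.norm(d)/.0625,np.linalg.norm(r)*180/10.7)
def where():
    s=robot.read_state(); Y=R.from_rotvec(s['orientation']).as_matrix()
    print('t',round(s['t'],2),'pos',np.round(s['tool_pos'],4),'yaw',round(np.degrees(np.arctan2(Y[1,1],Y[0,1])),2),'zax',np.round(Y[:,2],3),'q',np.round(s['q'],2),'F',np.round(s['force'],1),'T',np.round(s['wrist_torque'],2),'open',round(float(s['opening']),4),'gf',round(float(s['gripper_force']),1))
E
python3 - <<'E'
from h import *
plan(.480,-.0145,.165,10)
E
```

```text
t 1.1 row [ 0.4417 -0.4117  0.0276] [ 0.      0.     -0.4369] rows>= 9.671389467828535 7.349558517383951
```

```bash
python3 -m handwheel '[[0,0.442,-0.412,0.0276,0,0,-0.437],[0,0.442,-0.412,0.0276,0,0,-0.437],[0,0.442,-0.412,0.0276,0,0,-0.437],[0,0.442,-0.412,0.0276,0,0,-0.437],[0,0.442,-0.412,0.0276,0,0,-0.437],[0,0.442,-0.412,0.0276,0,0,-0.437],[0,0.442,-0.412,0.0276,0,0,-0.437],[0,0.442,-0.412,0.0276,0,0,-0.437],[0,0.442,-0.412,0.0276,0,0,-0.437],[0,0.442,-0.412,0.0276,0,0,-0.437],[0,0.442,-0.412,0.0276,0,0,-0.437],[0,0.442,-0.412,0.0276,0,0,-0.437],[0,0.442,-0.412,0.0276,0,0,-0.437],[0,0.442,-0.412,0.0276,0,0,-0.437]]' 20
python3 - <<'E'
from h import *
where(); plan(.480,-.0145,.122,10)
p=shot('scene','s1.png'); cv2.imwrite('pics/s1c.png',cv2.resize(p['frame'][120:280,200:400,::-1],(750,600),interpolation=cv2.INTER_CUBIC))
print((proj(p,[[.48,-.0145,.119],[.662,-.0407,.119]])-[200,120])*3.75)
E
```

```text
t: 2.85
tool_pos: [0.48, -0.0151, 0.1652]
orientation: [2.021, 2.405, 0.0]
force: [-0.7, -0.2, 0.4]
opening: 0.0469
gripper_force: 0.0
t 2.85 pos [ 0.48   -0.0151  0.1652] yaw 9.92 zax [ 0. -0. -1.] q [-0.14 -0.19  1.85 -0.    1.48 -0.31] F [-0.7 -0.2  0.4] T [-0.05 -0.13 -0.02] open 0.0469 gf 0.0
t 2.85 row [0.0006 0.0001 0.0432] [ 0.0001  0.0001 -0.0004] rows>= 0.6911387888060117 0.0076887813157377445
[[436.23303364 225.41109632]
 [213.35464872 354.19069164]]
```

View pics/s1c.png

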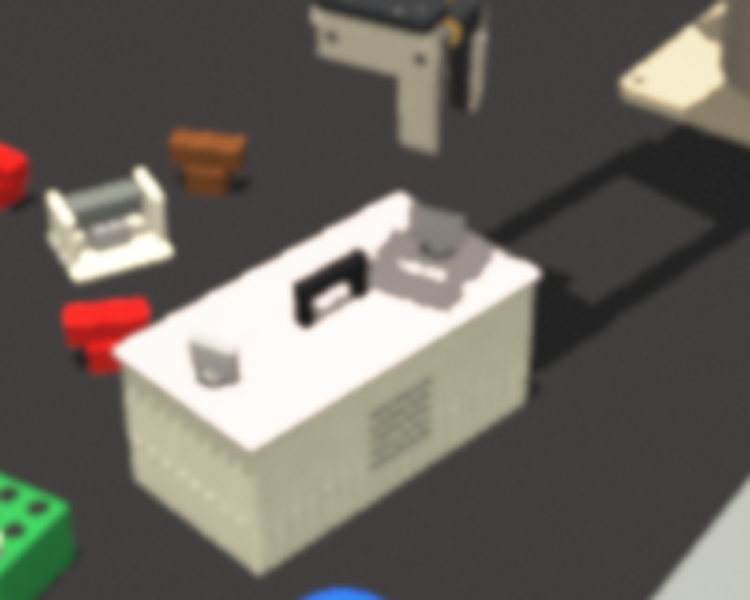

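The wings match their predicted pixels, (436,225) and (213,354) in the crop, and the gripper stands above the near one. Next I go down and grip it.

```bash
python3 -m handwheel '[[0,0.0006,0,0.03,0,0,0],[0,0.0006,0,0.044,0,0,0],[0,0.0006,0,0.044,0,0,0],[1,0.0006,0,0.044,0,0,0],[1,0.0006,0,0.044,0,0,0],[1,0.0006,0,0.044,0,0,0],[1,0.0006,0,0.044,0,0,0],[1,0.0006,0,0.044,0,0,0]]' 20
python3 - <<'E'
from h import *
where(); plan(.480,-.0145,.121,83)
E
```

```text
t: 3.9
tool_pos: [0.4801, -0.0135, 0.1212]
orientation: [2.019, 2.407, 0.0]
force: [-0.6, -0.2, -0.3]
opening: 0.0023
gripper_force: 0.0
t 3.9 pos [ 0.4801 -0.0135  0.1212] yaw 10.02 zax [ 0. -0. -1.] q [-0.13 -0.15  1.9   0.    1.39 -0.31] F [-0.6 -0.2 -0.3] T [-0.03 -0.14  0.01] open 0.0023 gf 0.0
t 3.9 row [-0.001  -0.0003  0.0002] [ 0.      0.     -0.4054] rows>= 0.01617931936505892 6.820404439149121
```

```bash
python3 - <<'E'
from h import *
p=shot('scene','s2.png'); a=cv2.resize(p['frame'][140:220,260:360,::-1],(500,400),interpolation=cv2.INTER_CUBIC)
p=shot('top','t2.png'); b=cv2.resize(p['frame'][200:280,250:310,::-1],(300,400),interpolation=cv2.INTER_CUBIC)
cv2.imwrite('pics/s2c.png',np.hstack([a,b]));where()
E
```

```text
t 4.0 pos [ 0.48   -0.0135  0.1211] yaw 10.02 zax [-0.  0. -1.] q [-0.13 -0.15  1.9   0.    1.39 -0.31] F [-0.9  0.5  0.2] T [-0.01 -0.13 -0.01] open -0.0001 gf 0.0
```

View pics/s2c.png

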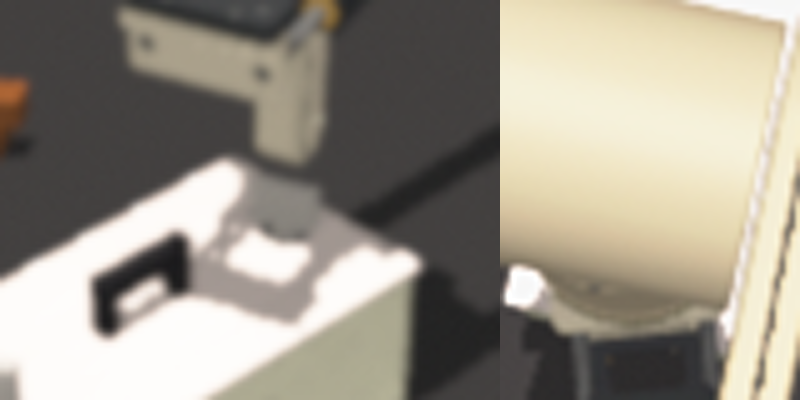

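```bash
python3 - <<'E'
from h import *
s=robot.read_state(); T=s['tool_pos']; A=R.from_rotvec(s['orientation'])
pts=[T+A.apply(v) for v in ([0,0,.014],[0,0,-.05],[.0075,.0,.014],[-.0075,.0,.014])]
for cam,o,k in(('scene',[260,140],5),('top',[250,200],5)):
    p=robot.read_camera(cam); print(cam,(proj(p,pts)-o)*k)
    if cam=='scene':
        for z in(.107,.115,.125,.13,.135,.14): print(z,atz(p,260+58,140+32,z))
E
```

```text
scene [[282.89597988 222.24190436]
 [285.53924922 107.24972861]
 [297.33591677 226.44677695]
 [268.5227246  218.05644928]]
0.107 [ 0.43555692 -0.04136761  0.107     ]
0.115 [ 0.44530778 -0.03455511  0.115     ]
0.125 [ 0.45749635 -0.02603948  0.125     ]
0.13 [ 0.46359064 -0.02178166  0.13      ]
0.135 [ 0.46968493 -0.01752384  0.135     ]
0.14 [ 0.47577921 -0.01326603  0.14      ]
top [[134.55669569 275.00944231]
 [132.5619039  260.50257389]
 [119.27761092 276.51886064]
 [149.83101969 273.50049429]]
```

```bash
python3 - <<'E'
from h import *
T=np.array([.2184,-.558,.192]); A=R.from_rotvec([-3.085,-.582,0])
out=[]
for cam in('scene','top'):
    p=robot.read_camera(cam); P=proj(p,[T+A.apply(v) for v in([0,-.055,.014],[0,.055,.014],[0,0,.014])]); print(cam,P)
    im=cv2.imread(f'pics/{cam}0.png'); c=P[2].astype(int); x,y=np.clip(c-50,0,[460,320])
    a=cv2.resize(im[y:y+100,x:x+100],(400,400),interpolation=cv2.INTER_CUBIC)
    for q in P: cv2.circle(a,tuple(((q-[x,y])*4).astype(int)),4,(0,0,255),-1)
    out.append(a)
cv2.imwrite('pics/tips.png',np.hstack(out))
E
```

```text
scene [[239.67687752  66.24308565]
 [206.45420367  62.69791165]
 [222.92754752  64.45577348]]
top [[494.80593792 399.72795156]
 [541.87081276 383.84114143]
 [518.4241796  391.75558316]]
```

View pics/tips.png

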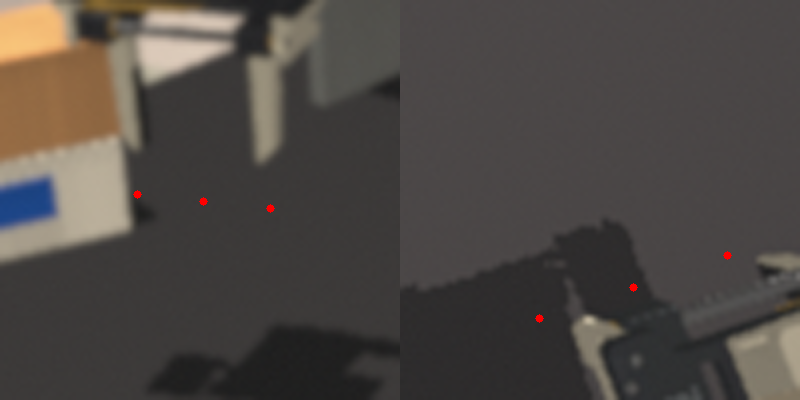

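```bash
python3 - <<'E'
from h import *
ps,pt=robot.read_camera('scene'),robot.read_camera('top')
def tri(us,ut):
    A=[];b=[]
    c1,d1=ray(ps,*us);c2,d2=ray(pt,*ut)
    d1/=np.linalg.norm(d1);d2/=np.linalg.norm(d2)
    M=np.zeros((3,3));v=np.zeros(3)
    for c,d in((c1,d1),(c2,d2)):
        N=np.eye(3)-np.outer(d,d);M+=N;v+=N@c
    X=np.linalg.solve(M,v);return X,[np.linalg.norm((np.eye(3)-np.outer(d,d))@(X-c)) for c,d in((c1,d1),(c2,d2))]
print(tri((221.5,53),(530,393)))
# finger mid predicted vs
for a,b in (((172+262/4,14+162/4),(460+190/4,320+318/4)),((172+135/4,14+150/4),(460+370/4,320+260/4))): print(tri(a,b))
E
```

```text
(array([ 0.22147753, -0.56041817,  0.21563541]), [np.float64(0.0029554113183559417), np.float64(0.0029554113183558333)])
(array([ 0.20479205, -0.5116314 ,  0.2171771 ]), [np.float64(0.004190259612804973), np.float64(0.004190259612804956)])
(array([ 0.2408917 , -0.60792648,  0.21562492]), [np.float64(0.002788614535640031), np.float64(0.0027886145356399482)])
```

Triangulating the start pictures puts the fingertips about 38 mm higher than the stated pose implies, with x and y right. I'll open and feel downward in small steps, watching the force.

```bash
python3 -m handwheel '[[0,0,0,0,0,0,0],[0,0,0,0,0,0,0],[0,0,0,0,0,0,0],[0,0,0,0.006,0,0,0],[0,0,0,0.012,0,0,0],[0,0,0,0.012,0,0,0]]' 20; python3 -m handwheel '[[0,0,0,0.006,0,0,0],[0,0,0,0.012,0,0,0],[0,0,0,0.012,0,0,0]]'
python3 - <<'E'
from h import *
where()
p=shot('scene','s3.png'); a=cv2.resize(p['frame'][140:220,260:360,::-1],(600,480),interpolation=cv2.INTER_CUBIC)
cv2.imwrite('pics/s3c.png',a)
E
```

```text
t: 5.05
tool_pos: [0.4793, -0.0134, 0.108]
orientation: [-2.018, -2.406, 0.001]
force: [-0.0, 0.0, 0.0]
opening: 0.0463
gripper_force: 0.0
t: 5.42
tool_pos: [0.4795, -0.0134, 0.0962]
orientation: [-2.018, -2.406, 0.001]
force: [0.1, -0.2, -0.0]
opening: 0.0467
gripper_force: 0.0
t 5.42 pos [ 0.4795 -0.0134  0.0962] yaw 10.02 zax [-0.001  0.    -1.   ] q [-0.13 -0.13  1.93  0.    1.35 -0.31] F [ 0.1 -0.2 -0. ] T [-0.04 -0.11  0.06] open 0.0467 gf 0.0
```

View pics/s3c.png

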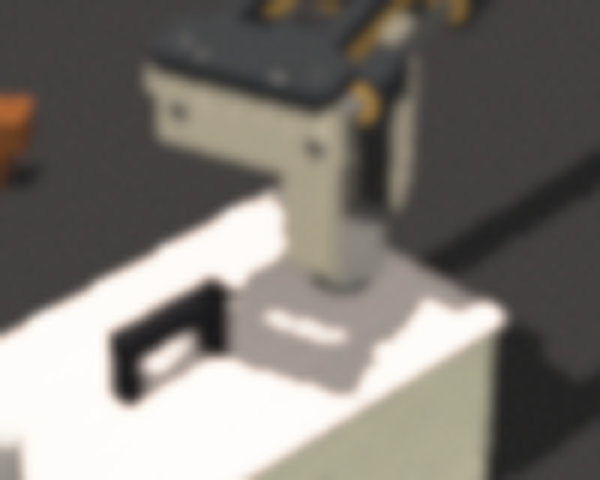

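The fingers now straddle the wing, with no contact force, so the z offset of about +38 mm is real. I go down 10 mm more and close.

```bash
python3 -m handwheel '[[0,0,0,0.005,0,0,0],[0,0,0,0.010,0,0,0],[1,0,0,0.010,0,0,0],[1,0,0,0.010,0,0,0],[1,0,0,0.010,0,0,0],[1,0,0,0.010,0,0,0],[1,0,0,0.010,0,0,0]]' 20; python3 - <<'E'
from h import *
where()
E
```

```text
t: 6.35
tool_pos: [0.4804, -0.0136, 0.0872]
orientation: [2.019, 2.407, 0.001]
force: [0.1, -0.0, -0.1]
opening: 0.0087
gripper_force: 19.9
t 6.35 pos [ 0.4804 -0.0136  0.0872] yaw 10.02 zax [ 0.001 -0.    -1.   ] q [-0.13 -0.12  1.94 -0.    1.33 -0.31] F [ 0.1 -0.  -0.1] T [-0.05 -0.36  0.05] open 0.0087 gf 19.9
```

Gripped at 9 mm. Now the turn, 73° CCW.

```bash
python3 -m handwheel '[[1,0,0,0,0,0,-0.05],[1,0,0,0,0,0,-0.1],[1,0,0,0,0,0,-0.15],[1,0,0,0,0,0,-0.2],[1,0,0,0,0,0,-0.25],[1,0,0,0,0,0,-0.3],[1,0,0,0,0,0,-0.35],[1,0,0,0,0,0,-0.39],[1,0,0,0,0,0,-0.406],[1,0,0,0,0,0,-0.406],[1,0,0,0,0,0,-0.406]]' 20; python3 - <<'E'
from h import *
where()
E
```

```text
t: 7.72
tool_pos: [0.48, -0.0138, 0.0872]
orientation: [-0.191, -3.136, 0.001]
force: [-1.9, -3.0, 2.6]
opening: 0.009
gripper_force: 20.2
t 7.72 pos [ 0.48   -0.0138  0.0872] yaw 83.02 zax [-0. -0. -1.] q [-0.14 -0.12  1.94 -0.    1.33 -1.58] F [-1.9 -3.   2.6] T [-0.41  0.13 -0.33] open 0.009 gf 20.2
```

```bash
python3 -m handwheel '[[0,0,0,0,0,0,0],[0,0,0,0,0,0,0],[0,0,0,0,0,0,0],[0,0,0,-0.03,0,0,0],[0,0,0,-0.05,0,0,0],[0,0,0,-0.05,0,0,0]]' 20; python3 - <<'E'
from h import *
where(); plan(.6625,-.0402,.137,10)
E
```

```text
t: 8.48
tool_pos: [0.4814, -0.0136, 0.1387]
orientation: [0.189, 3.132, -0.0]
force: [0.6, -0.6, 0.1]
opening: 0.0464
gripper_force: 0.0
t 8.47 pos [ 0.4814 -0.0136  0.1387] yaw 83.1 zax [ 0.003 -0.    -1.   ] q [-0.13 -0.17  1.88  0.    1.42 -1.59] F [ 0.6 -0.6  0.1] T [ 0.08 -0.15  0.01] open 0.0464 gf 0.0
t 8.47 row [-0.183  -0.0047  0.0023] [0.0007 0.0009 0.4061] rows>= 2.9285545487247067 6.832213750642151
```

```bash
python3 -m handwheel '[[0,-0.06,-0.0015,0,0,0,0.058],[0,-0.12,-0.003,0,0,0,0.116],[0,-0.183,-0.0047,0,0,0,0.174],[0,-0.183,-0.0047,0,0,0,0.23],[0,-0.183,-0.0047,0,0,0,0.29],[0,-0.183,-0.0047,0,0,0,0.35],[0,-0.183,-0.0047,0,0,0,0.406],[0,-0.183,-0.0047,0,0,0,0.406],[0,-0.183,-0.0047,0,0,0,0.406]]' 20; python3 - <<'E'
from h import *
where(); plan(.6625,-.0402,.087,10)
E
```

```text
t: 9.6
tool_pos: [0.6607, -0.0401, 0.1361]
orientation: [-2.013, -2.41, 0.001]
force: [0.5, 0.3, 0.5]
opening: 0.0464
gripper_force: 0.0
t 9.6 pos [ 0.6607 -0.0401  0.1361] yaw 10.25 zax [-0.001  0.    -1.   ] q [-0.14  0.33  1.37  0.    1.45 -0.32] F [0.5 0.3 0.5] T [-0.05 -0.13  0.03] open 0.0464 gf 0.0
t 9.6 row [-0.0004  0.0018  0.0491] [-0.0004 -0.0001  0.0014] rows>= 0.7854645307661838 0.024390456558385332
```

```bash
python3 -m handwheel '[[0,0,0.001,0.02,0,0,0],[0,0,0.001,0.035,0,0,0],[0,0,0.001,0.042,0,0,0],[0,0,0.001,0.048,0,0,0],[1,0,0.001,0.048,0,0,0],[1,0,0.001,0.048,0,0,0],[1,0,0.001,0.048,0,0,0],[1,0,0.001,0.048,0,0,0],[1,0,0.001,0.048,0,0,0]]' 20; python3 - <<'E'
from h import *
where()
E
```

```text
t: 10.72
tool_pos: [0.6624, -0.04, 0.0895]
orientation: [2.019, 2.407, 0.001]
force: [-0.4, -0.6, 1.6]
opening: 0.0088
gripper_force: 19.9
t 10.72 pos [ 0.6624 -0.04    0.0895] yaw 10.02 zax [ 0.001 -0.    -1.   ] q [-0.14  0.36  1.41  0.    1.37 -0.31] F [-0.4 -0.6  1.6] T [-0.03 -0.06 -0.02] open 0.0088 gf 19.9
```

```bash
python3 -m handwheel '[[1,0,0,0,0,0,-0.05],[1,0,0,0,0,0,-0.1],[1,0,0,0,0,0,-0.15],[1,0,0,0,0,0,-0.2],[1,0,0,0,0,0,-0.25],[1,0,0,0,0,0,-0.3],[1,0,0,0,0,0,-0.35],[1,0,0,0,0,0,-0.39],[1,0,0,0,0,0,-0.406],[1,0,0,0,0,0,-0.406],[1,0,0,0,0,0,-0.406]]' 20; python3 - <<'E'
from h import *
where()
E
python3 -m handwheel '[[0,0,0,0,0,0,0],[0,0,0,0,0,0,0],[0,0,0,0,0,0,0],[0,0,0,-0.03,0,0,0],[0,0,0,-0.05,0,0,0],[0,0,0,-0.05,0,0,0]]' 20; python3 - <<'E'
from h import *
where(); plan(.571,-.0275,.137,81.8)
E
```

```text
t: 12.1
tool_pos: [0.662, -0.0403, 0.0894]
orientation: [-0.191, -3.136, 0.001]
force: [-5.7, -2.4, 5.3]
opening: 0.0086
gripper_force: 19.9
t 12.1 pos [ 0.662  -0.0403  0.0894] yaw 83.02 zax [-0. -0. -1.] q [-0.14  0.36  1.41 -0.    1.37 -1.59] F [-5.7 -2.4  5.3] T [-0.34  0.66 -0.09] open 0.0086 gf 19.9
t: 12.85
tool_pos: [0.6639, -0.0402, 0.1418]
orientation: [0.189, 3.131, -0.0]
force: [-0.1, -0.8, -0.3]
opening: 0.0466
gripper_force: 0.0
t 12.85 pos [ 0.6639 -0.0402  0.1418] yaw 83.1 zax [ 0.005 -0.001 -1.   ] q [-0.14  0.33  1.36  0.    1.45 -1.59] F [-0.1 -0.8 -0.3] T [ 0.07 -0.13  0.05] open 0.0466 gf 0.0
t 12.85 row [0.0938 0.0014 0.0043] [0.     0.0015 0.0072] rows>= 1.5029006321534768 0.12449618927849987
```

```bash
python3 -m handwheel '[[0,0.05,0.001,0,0,0,0.007],[0,0.0938,0.0014,0,0,0,0.007],[0,0.0938,0.0014,0,0,0,0.007],[0,0.0938,0.0014,0.03,0,0,0.007],[0,0.0938,0.0014,0.045,0,0,0.007],[0,0.0938,0.0014,0.052,0,0,0.007],[1,0.0938,0.0014,0.052,0,0,0.007],[1,0.0938,0.0014,0.052,0,0,0.007],[1,0.0938,0.0014,0.052,0,0,0.007],[1,0.0938,0.0014,0.052,0,0,0.007],[1,0.0938,0.0014,0.052,0,0,0.007]]' 45; python3 - <<'E'
from h import *
where()
E
```

```text
t: 14.22
tool_pos: [0.5696, -0.0273, 0.0876]
orientation: [0.223, 3.133, 0.0]
force: [-0.3, 0.3, 2.6]
opening: 0.0115
gripper_force: 45.0
t 14.22 pos [ 0.5696 -0.0273  0.0876] yaw 81.84 zax [ 0.001  0.    -1.   ] q [-0.14  0.12  1.69  0.    1.33 -1.57] F [-0.3  0.3  2.6] T [ 0.14 -0.16 -0.02] open 0.0115 gf 45.0
```

```bash
python3 -m handwheel '[[1,0,0,-0.006,0,0,0],[1,0,0,-0.015,0,0,0],[1,0,0,-0.03,0,0,0],[1,0,0,-0.05,0,0,0],[1,0,0,-0.07,0,0,0],[1,0,0,-0.07,0,0,0],[1,0,0,-0.07,0,0,0]]' 45; python3 - <<'E'
from h import *
where(); plan(.516,.2925,.155,93.1)
E
```

```text
t: 15.1
tool_pos: [0.569, -0.0273, 0.1568]
orientation: [-0.223, -3.133, 0.0]
force: [-0.8, 0.7, -4.1]
opening: 0.0116
gripper_force: 45.0
t 15.1 pos [ 0.569  -0.0273  0.1568] yaw 81.84 zax [-0.  0. -1.] q [-0.14  0.07  1.62 -0.    1.45 -1.57] F [-0.8  0.7 -4.1] T [ 0.02 -0.14  0.02] open 0.0116 gf 45.0
t 15.1 row [0.0979 0.309  0.0019] [ 0.     -0.0001 -0.0626] rows>= 5.18675306020466 1.0522696419246502
```

```bash
python3 -m handwheel '[[1,0.01,0.03,0,0,0,-0.01],[1,0.025,0.08,0,0,0,-0.02],[1,0.041,0.13,0,0,0,-0.03],[1,0.057,0.18,0,0,0,-0.04],[1,0.073,0.23,0,0,0,-0.05],[1,0.09,0.28,0,0,0,-0.06],[1,0.098,0.309,0,0,0,-0.0626],[1,0.098,0.309,0,0,0,-0.0626],[1,0.098,0.309,0.04,0,0,-0.0626],[1,0.098,0.309,0.08,0,0,-0.0626],[1,0.098,0.309,0.115,0,0,-0.0626],[1,0.098,0.309,0.13,0,0,-0.0626],[1,0.098,0.309,0.138,0,0,-0.0626],[1,0.098,0.309,0.143,0,0,-0.0626],[1,0.098,0.309,0.143,0,0,-0.0626]]' 45; python3 - <<'E'
from h import *
where()
E
```

```text
t: 16.98
tool_pos: [0.5167, 0.2927, 0.0149]
orientation: [-0.085, 3.139, 0.001]
force: [0.2, -0.3, -3.8]
opening: 0.0116
gripper_force: 45.0
t 16.98 pos [0.5167 0.2927 0.0149] yaw 93.11 zax [ 0.001  0.001 -1.   ] q [ 0.43  0.26  1.67 -0.    1.2  -1.2 ] F [ 0.2 -0.3 -3.8] T [ 0.08 -0.14 -0.01] open 0.0116 gf 45.0
```

```bash
python3 -m handwheel '[[1,0,0,0.003,0,0,0],[1,0,0,0.006,0,0,0],[1,0,0,0.009,0,0,0],[1,0,0,0.009,0,0,0]]' 45
```

```text
t: 17.48
tool_pos: [0.5163, 0.2926, 0.0066]
orientation: [-0.085, 3.14, 0.0]
force: [-6.2, -3.4, 9.6]
opening: 0.0118
gripper_force: 45.0
```

```bash
python3 -m handwheel '[[0,0,0,0,0,0,0],[0,0,0,0,0,0,0],[0,0,0,0,0,0,0],[0,0,0,-0.03,0,0,0],[0,0,0,-0.08,0,0,0],[0,0,0,-0.13,0,0,0],[0,0,0,-0.13,0,0,0]]' 20
cat > fit.py <<'E'
from h import *
from scipy.optimize import minimize
def box(x0,x1,y0,y1,z0,z1): return np.array([[a,b,c] for a in(x0,x1) for b in(y0,y1) for c in(z0,z1)])
KN=[box(-.014,.014,-.014,.014,-.02,0),box(-.027,.027,-.01,.01,0,.02)]
def sil(p,boxes,x,y,z,yaw,S=4):
    m=np.zeros((420*S,560*S),np.uint8); Rz=R.from_euler('z',yaw,degrees=True)
    for b in boxes:
        q=proj(p,Rz.apply(b)+[x,y,z]); h=cv2.convexHull(np.float32((q+.5)*S)).astype(int)
        cv2.fillConvexPoly(m,h,1)
    return m
def fit(views,boxes,z,g):
    "views: (picture, mask)"
    U=[(p,cv2.resize(m.astype(np.uint8),None,fx=4,fy=4,interpolation=0)) for p,m in views]
    def f(v):
        c=0
        for p,m in U:
            s=sil(p,boxes,v[0]/1000,v[1]/1000,z,v[2]); c-= (s&m).sum()/(s|m).sum()
        return c
    g=np.array(g,float)
    r=minimize(f,g,method='Nelder-Mead',options=dict(initial_simplex=np.vstack([g,g+[8,0,0],g+[0,8,0],g+[0,0,10]]),xatol=.1,fatol=1e-4))
    return r.x,r.fun/len(U)
def near(p,name,X):
    u=proj(p,[X])[0]; L=[r for r in robot.regions_of(p,name) if r['mask'].any()]
    L.sort(key=lambda r:np.hypot((r['rect'][0]+r['rect'][2])/2-u[0],(r['rect'][1]+r['rect'][3])/2-u[1])); return L[0]['mask'],L[0]['rect'],u
E
python3 - <<'E'
from fit import *
where()
V=[]
for c in('top','scene'):
    p=robot.read_camera(c); m,r,u=near(p,'knob_center',[.503,-.28,.026]); print(c,r,u); V.append((p,m))
for v in (V[:1],V[1:],V): print(fit(v,KN,.026,[503,-281,-24]))
E
```

```text
t: 18.35
tool_pos: [0.5194, 0.2941, 0.1409]
orientation: [-0.085, 3.132, 0.006]
force: [-0.5, -0.6, -1.1]
opening: 0.0463
gripper_force: 0.0
t 18.35 pos [0.5194 0.2941 0.1409] yaw 93.11 zax [ 0.009  0.004 -1.   ] q [ 0.43  0.14  1.57  0.    1.42 -1.2 ] F [-0.5 -0.6 -1.1] T [ 0.09 -0.11  0.02] open 0.0463 gf 0.0
top [377.0, 247.6, 388.1, 266.4] [379.41081501 257.25345974]
scene [216.4, 168.2, 240.7, 186.1] [229.65618067 178.46024704]
(array([ 503.00832566, -288.46549623,  -27.17966192]), np.float64(-0.9131367292225201))
(array([ 503.79349515, -287.87375135,  -12.43148517]), np.float64(-0.8778103616813294))
(array([ 503.09472595, -288.33537218,  -22.6797532 ]), np.float64(-0.8952913083997989))
```

```bash
python3 - <<'E'
from h import *
plan(.5032,-.2882,.14,65.5)
E
```

```text
t 18.55 row [ 0.0432 -0.5787 -0.0061] [-0.0005 -0.0008  0.1533] rows>= 9.284748082098456 2.5796699386097304
```

```bash
python3 -m handwheel '[[0,0.004,-0.05,0,0,0,0.02],[0,0.008,-0.11,0,0,0,0.04],[0,0.012,-0.17,0,0,0,0.06],[0,0.016,-0.23,0,0,0,0.08],[0,0.02,-0.29,0,0,0,0.1],[0,0.025,-0.35,0,0,0,0.12],[0,0.03,-0.41,0,0,0,0.14],[0,0.035,-0.47,0,0,0,0.153],[0,0.04,-0.53,0,0,0,0.153],[0,0.0432,-0.5787,0,0,0,0.153],[0,0.0432,-0.5787,0,0,0,0.153],[0,0.0432,-0.5787,0,0,0,0.153]]' 20
python3 - <<'E'
from fit import *
where(); plan(.5032,-.2882,.04,65.5)
# check the cover and the housing
V=[];W=[]
for c in('top','scene'):
    p=shot(c,c+'5.png')
    for n,z in(('cover',.023),('mat',.003)):
        for r in robot.regions_of(p,n)[:2]: print(c,n,round(r['conf'],2),[np.round(x,1) for x in rectz(p,r['mask'],z)])
a=cv2.imread('pics/top5.png')[150:300,110:410]; cv2.imwrite('pics/t5c.png',cv2.resize(a,(800,400),interpolation=cv2.INTER_CUBIC))
E
```

```text
t: 20.05
tool_pos: [0.5033, -0.2868, 0.1332]
orientation: [-0.665, -3.067, -0.003]
force: [0.2, -0.3, -0.5]
opening: 0.0466
gripper_force: 0.0
t 20.05 pos [ 0.5033 -0.2868  0.1332] yaw 65.53 zax [-0.002  0.002 -1.   ] q [-0.61  0.11  1.62  0.    1.42 -1.75] F [ 0.2 -0.3 -0.5] T [-0.01 -0.16 -0.02] open 0.0466 gf 0.0
t 20.05 row [-0.0007 -0.0014  0.0932] [ 0.0003 -0.001   0.0002] rows>= 1.491532033511906 0.017901468906353163
top mat 0.79 [array([514.9, 293.3]), array([299.4, 182.5]), np.float64(3.0)]
scene cover 0.84 [array([511.9, 291.7]), array([256.4, 125.1]), np.float64(3.4)]
scene mat 0.88 [array([518. , 292.7]), array([303.6, 182.6]), np.float64(3.2)]
```

View pics/t5c.png

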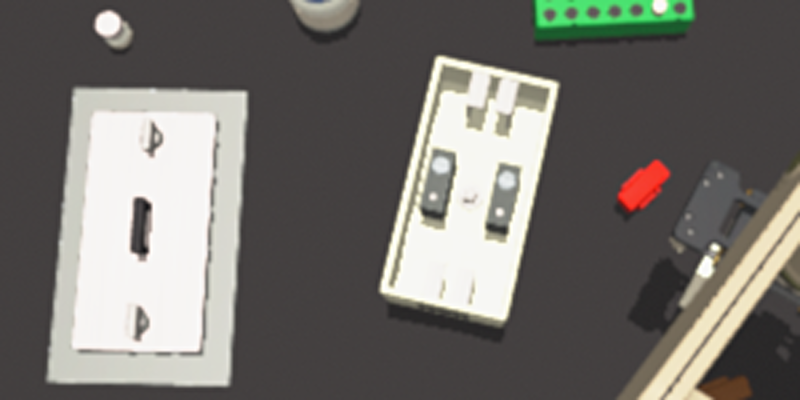

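The cover lies centred on the mat with both wings lengthways, and the reader is open with its shaft near crop (470,198). Next I go down onto the knob.

```bash
python3 -m handwheel '[[0,0,-0.0014,0.05,0,0,0],[0,0,-0.0014,0.09,0,0,0],[0,0,-0.0014,0.11,0,0,0],[0,0,-0.0014,0.12,0,0,0],[0,0,-0.0014,0.127,0,0,0],[0,0,-0.0014,0.127,0,0,0],[1,0,-0.0014,0.127,0,0,0],[1,0,-0.0014,0.127,0,0,0],[1,0,-0.0014,0.127,0,0,0],[1,0,-0.0014,0.127,0,0,0]]' 25
python3 - <<'E'
from h import *
where()
p=robot.read_camera('top')
print(atz(p,286.2,224.3,.06))
for c in ('top','scene'):
    p=robot.read_camera(c)
    for r in robot.regions_of(p,'housing')[:2]: print(c,round(r['conf'],2),r['rect'],[np.round(x,1) for x in rectz(p,r['mask'],.1)])
E
```

```text
t: 21.6
tool_pos: [0.504, -0.2892, 0.0084]
orientation: [0.665, 3.07, -0.0]
force: [0.4, 0.3, 1.4]
opening: 0.0199
gripper_force: 24.7
t 21.6 pos [ 0.504  -0.2892  0.0084] yaw 65.57 zax [ 0.001 -0.    -1.   ] q [-0.61  0.24  1.71  0.    1.19 -1.75] F [0.4 0.3 1.4] T [ 0.11 -0.22  0.01] open 0.0199 gf 24.7
[ 0.56578134 -0.03002944  0.06      ]
top 0.93 [252.9, 170.8, 315.9, 272.1] [array([566.9, -28. ]), array([118.4, 236.8]), np.float64(81.3)]
top 0.64 [135.9, 193.3, 191.6, 281.4] [array([504.9, 271.4]), array([222.8, 121.1]), np.float64(4.0)]
scene 0.91 [231.2, 177.0, 338.9, 270.7] [array([608.6,   4.6]), array([196. , 296.3]), np.float64(81.7)]
```

```bash
python3 -m handwheel '[[1,0,0,-0.03,0,0,0],[1,0,0,-0.07,0,0,0],[1,0,0,-0.1,0,0,0],[1,0,0,-0.1,0,0,0]]' 25
python3 - <<'E'
from h import *
where(); plan(.41,-.17,.06,81.8)
E
```

```text
t: 22.35
tool_pos: [0.5052, -0.2902, 0.1106]
orientation: [0.664, 3.066, -0.003]
force: [0.5, 0.3, -2.1]
opening: 0.0199
gripper_force: 24.7
t 22.35 pos [ 0.5052 -0.2902  0.1106] yaw 65.57 zax [ 0.004 -0.003 -1.   ] q [-0.61  0.13  1.64 -0.    1.37 -1.75] F [ 0.5  0.3 -2.1] T [ 0.02 -0.17 -0.02] open 0.0199 gf 24.7
t 22.35 row [0.1366 0.0701 0.0499] [-0.0005  0.0014 -0.0902] rows>= 2.583339361258408 1.5174908861189074
```

```bash
python3 -m handwheel '[[1,0.04,0.02,0,0,0,-0.03],[1,0.09,0.046,0,0,0,-0.06],[1,0.1366,0.0701,0,0,0,-0.0902],[1,0.1366,0.0701,0,0,0,-0.0902],[1,0.1366,0.0701,0.05,0,0,-0.0902],[1,0.1366,0.0701,0.08,0,0,-0.0902],[1,0.1366,0.0701,0.095,0,0,-0.0902],[1,0.1366,0.0701,0.1,0,0,-0.0902],[1,0.1366,0.0701,0.1,0,0,-0.0902]]' 25
python3 - <<'E'
from h import *
where()
E
```

```text
t: 23.48
tool_pos: [0.4088, -0.1691, 0.0085]
orientation: [0.225, 3.133, -0.0]
force: [-0.6, -0.3, -2.0]
opening: 0.0197
gripper_force: 24.7
t 23.48 pos [ 0.4088 -0.1691  0.0085] yaw 81.79 zax [ 0. -0. -1.] q [-0.51 -0.13  2.1  -0.    1.17 -1.94] F [-0.6 -0.3 -2. ] T [-0.02 -0.14  0.01] open 0.0197 gf 24.7
```

```bash
python3 -m handwheel '[[1,0,0,0.003,0,0,0],[1,0,0,0.005,0,0,0],[1,0,0,0.0065,0,0,0],[1,0,0,0.0065,0,0,0]]' 25
python3 - <<'E'
from h import *
where()
E
```

```text
t: 23.98
tool_pos: [0.4089, -0.1689, 0.0023]
orientation: [0.224, 3.133, -0.001]
force: [-1.7, 0.7, 4.3]
opening: 0.0202
gripper_force: 24.7
t 23.98 pos [ 0.4089 -0.1689  0.0023] yaw 81.81 zax [ 0.001 -0.    -1.   ] q [-0.51 -0.12  2.1   0.    1.16 -1.94] F [-1.7  0.7  4.3] T [ 0.26  0.1  -0.03] open 0.0202 gf 24.7
```

```bash
python3 -m handwheel '[[0.2,0,0,0,0,0,0],[0.2,0,0,0,0,0,0],[0,0,0,0,0,0,0],[-1,0,0,-0.03,0,0,0],[-1,0,0,-0.08,0,0,0],[-1,0,0,-0.08,0,0,0.055],[-1,0,0,-0.08,0,0,0.11],[-1,0,0,-0.08,0,0,0.165],[-1,0,0,-0.08,0,0,0.22],[-1,0,0,-0.08,0,0,0.275],[-1,0,0,-0.08,0,0,0.33],[-1,0,0,-0.08,0,0,0.385],[-1,0,0,-0.08,0,0,0.44],[-1,0,0,-0.08,0,0,0.5],[-1,0,0,-0.08,0,0,0.5],[-1,0,0,-0.08,0,0,0.5]]' 20
python3 - <<'E'
from fit import *
where(); plan(.4089,-.1690,.08,-8.2)
p=robot.read_camera('scene'); m,r,u=near(p,'knob_center',[.409,-.169,.02]); print(r,u,fit([(p,m)],KN,.02,[409,-169,-8]))
E
```

```text
t: 25.98
tool_pos: [0.4082, -0.1687, 0.0815]
orientation: [-2.37, -2.062, 0.0]
force: [0.0, 0.4, 0.1]
opening: 0.0932
gripper_force: 0.0
t 25.98 pos [ 0.4082 -0.1687  0.0815] yaw -7.95 zax [-0.  0. -1.] q [-0.51 -0.23  2.04 -0.    1.33 -0.37] F [0.  0.4 0.1] T [-0.03 -0.11 -0.03] open 0.0932 gf 0.0
t 25.98 row [-0.0002  0.0007  0.0015] [-0.0001 -0.      0.0014] rows>= 0.02608132997658476 0.023224598274737118
[275.7, 169.0, 296.9, 184.4] [284.28458575 178.55801017] (array([ 404.62148279, -170.05639067,   -1.74395761]), np.float64(-0.720769397017506))
```

```bash
python3 -m handwheel '[[-1,0,0.0007,0.04,0,0,0.0014],[-1,0,0.0007,0.07,0,0,0.0014],[-1,0,0.0007,0.085,0,0,0.0014],[-1,0,0.0007,0.091,0,0,0.0014],[-1,0,0.0007,0.091,0,0,0.0014],[1,0,0.0007,0.091,0,0,0.0014],[1,0,0.0007,0.091,0,0,0.0014],[1,0,0.0007,0.091,0,0,0.0014],[1,0,0.0007,0.091,0,0,0.0014],[1,0,0.0007,0.091,0,0,0.0014]]' 30
python3 - <<'E'
from h import *
where()
E
```

```text
t: 27.32
tool_pos: [0.4091, -0.1688, -0.0093]
orientation: [2.379, 2.052, 0.0]
force: [0.2, 0.4, 1.7]
opening: 0.0536
gripper_force: 30.0
t 27.32 pos [ 0.4091 -0.1688 -0.0093] yaw -8.45 zax [ 0. -0. -1.] q [-0.51 -0.09  2.11 -0.    1.13 -0.36] F [0.2 0.4 1.7] T [ 0.03  0.05 -0.  ] open 0.0536 gf 30.0
```

```bash
python3 -m handwheel '[[1,0,0,-0.04,0,0,0],[1,0,0,-0.1,0,0,0],[1,0,0,-0.145,0,0,0],[1,0,0,-0.145,0,0,0]]' 30
python3 - <<'E'
from h import *
where(); plan(.5714,-.027,.135,-8.25)
p=shot('top','t7.png'); a=cv2.resize(p['frame'][200:248,256:320,::-1],(768,576),interpolation=cv2.INTER_CUBIC)
Rz=R.from_euler('z',-8.25,degrees=True); o=np.array([.5714,-.027,0])
def poly(pts,c):
    q=((proj(p,[o+Rz.apply(v) for v in pts])-[256,200]+.5)*12).astype(int); cv2.polylines(a,[q],True,c,1)
sq=lambda x,y,z:[[-x,-y,z],[x,-y,z],[x,y,z],[-x,y,z]]
poly(sq(.006,.006,.056),(0,0,255));poly(sq(.00425,.00425,.06),(255,0,0))
for s in(1,-1): poly([[x,y+s*.032,.095] for x,y,_ in sq(.03,.012,0)],(0,160,0))
cv2.imwrite('pics/t7c.png',a)
E
```

```text
t: 27.82
tool_pos: [0.4116, -0.1702, 0.1398]
orientation: [2.373, 2.047, 0.004]
force: [-0.4, -0.4, -1.7]
opening: 0.0536
gripper_force: 30.0
t 27.82 pos [ 0.4116 -0.1702  0.1398] yaw -8.45 zax [ 0.007 -0.004 -1.   ] q [-0.51 -0.28  1.98  0.    1.44 -0.36] F [-0.4 -0.4 -1.7] T [-0.04 -0.06 -0.04] open 0.0536 gf 30.0
t 27.82 row [0.1651 0.137  0.0054] [ 0.0023  0.0009 -0.0011] rows>= 3.4336384208748116 0.045616834089671814
```

View pics/t7c.png

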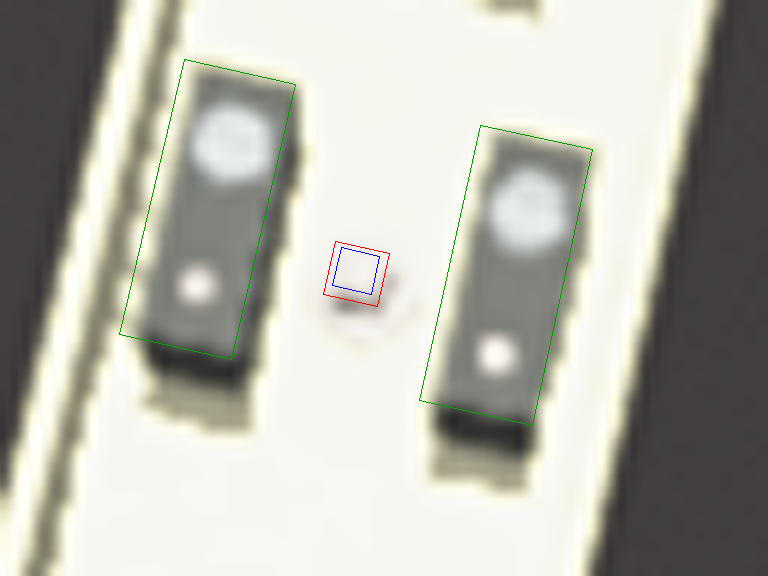

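The overlay lies on the blocks and shaft to within about 1 mm. Next I move over the shaft.

```bash
python3 -m handwheel '[[1,0.04,0.033,0,0,0,0],[1,0.08,0.067,0,0,0,0],[1,0.13,0.108,0,0,0,0],[1,0.165,0.1365,0,0,0,-0.001],[1,0.165,0.1365,0,0,0,-0.001],[1,0.165,0.1365,0.04,0,0,-0.001],[1,0.165,0.1365,0.06,0,0,-0.001],[1,0.165,0.1365,0.06,0,0,-0.001]]' 30
python3 - <<'E'
from h import *
where(); plan(.5709,-.027,.056,-8.25)
E
```

```text
t: 28.88
tool_pos: [0.5653, -0.0258, 0.0723]
orientation: [-2.373, -2.052, 0.007]
force: [-0.2, -0.9, -1.4]
opening: 0.0536
gripper_force: 30.0
t 28.88 pos [ 0.5653 -0.0258  0.0723] yaw -8.31 zax [-0.006  0.001 -1.   ] q [-0.14  0.13  1.71 -0.    1.3   0.01] F [-0.2 -0.9 -1.4] T [-0.03 -0.02 -0.03] open 0.0536 gf 30.0
t 28.88 row [-0.0004  0.0059  0.0163] [-0.002   0.0001 -0.0003] rows>= 0.27733087259696576 0.0339131868875665
```

```bash
python3 -m handwheel '[[1,0,0,0,0,0,0],[1,0,0,0,0,0,0],[1,0,0,0,0,0,0]]' 30
python3 - <<'E'
from h import *
where(); plan(.5709,-.027,.056,-8.25)
E
```

```text
t: 29.25
tool_pos: [0.5691, -0.0258, 0.0768]
orientation: [2.375, 2.054, 0.002]
force: [0.6, -0.6, -1.8]
opening: 0.0537
gripper_force: 30.0
t 29.25 pos [ 0.5691 -0.0258  0.0768] yaw -8.28 zax [ 0.002 -0.    -1.   ] q [-0.14  0.13  1.7  -0.    1.31  0.01] F [ 0.6 -0.6 -1.8] T [-0.02 -0.09 -0.  ] open 0.0537 gf 30.0
t 29.25 row [-0.0009  0.0019  0.0208] [ 0.0006 -0.     -0.0001] rows>= 0.334757892221194 0.011112103102087927
```

```bash
python3 -m handwheel '[[1,-0.0009,0.0019,0.01,0.0006,0,0],[1,-0.0009,0.0019,0.02,0.0006,0,0],[1,-0.0009,0.0019,0.02,0.0006,0,0],[1,-0.0009,0.0019,0.02,0.0006,0,0]]' 30
python3 - <<'E'
from h import *
where(); plan(.5709,-.027,.045,-8.25)
E
```

```text
t: 29.75
tool_pos: [0.5698, -0.0267, 0.0552]
orientation: [-2.374, -2.054, 0.003]
force: [0.2, -0.4, -0.4]
opening: 0.054
gripper_force: 30.0
t 29.75 pos [ 0.5698 -0.0267  0.0552] yaw -8.26 zax [-0.002  0.    -1.   ] q [-0.14  0.16  1.71  0.    1.27  0.01] F [ 0.2 -0.4 -0.4] T [-0.04 -0.08 -0.03] open 0.054 gf 30.0
t 29.75 row [-0.0001  0.0012  0.0102] [-0.0008 -0.     -0.0001] rows>= 0.16480113323575382 0.013562091542508904
```

Now the slow descent onto the tip, watching the force.

```bash
python3 -m handwheel '[[1,0,0.0008,0.003,0,0,0],[1,0,0.0008,0.006,0,0,0],[1,0,0.0008,0.009,0,0,0],[1,0,0.0008,0.009,0,0,0],[1,0,0.0008,0.009,0,0,0]]' 30
python3 - <<'E'
from h import *
where()
E
```

```text
t: 30.38
tool_pos: [0.5709, -0.0269, 0.0467]
orientation: [-2.375, -2.055, 0.002]
force: [0.3, -0.0, -0.0]
opening: 0.0538
gripper_force: 30.0
t 30.38 pos [ 0.5709 -0.0269  0.0467] yaw -8.27 zax [-0.002  0.    -1.   ] q [-0.14  0.17  1.72  0.    1.25  0.01] F [ 0.3 -0.  -0. ] T [-0.01 -0.09  0.02] open 0.0538 gf 30.0
```

```bash
python3 -m handwheel '[[1,0,0,0.002,0,0,0],[1,0,0,0.004,0,0,0],[1,0,0,0.006,0,0,0],[1,0,0,0.006,0,0,0]]' 30
python3 - <<'E'
from h import *
where()
E
```

```text
t: 30.88
tool_pos: [0.5715, -0.0275, 0.0407]
orientation: [2.376, 2.055, -0.001]
force: [4.3, -4.3, -0.1]
opening: 0.0534
gripper_force: 30.0
t 30.88 pos [ 0.5715 -0.0275  0.0407] yaw -8.28 zax [-0.    -0.001 -1.   ] q [-0.14  0.18  1.72 -0.    1.24  0.01] F [ 4.3 -4.3 -0.1] T [-0.96 -0.87 -0.01] open 0.0534 gf 30.0
```

```bash
python3 -m handwheel '[[1,-0.001,0.0008,0,0,0,0],[1,-0.001,0.0008,0.002,0,0,0],[1,-0.001,0.0008,0.004,0,0,0],[1,-0.001,0.0008,0.006,0,0,0],[1,-0.001,0.0008,0.006,0,0,0]]' 30
python3 - <<'E'
from h import *
where()
E
```

```text
t: 31.5
tool_pos: [0.5715, -0.0279, 0.0342]
orientation: [-2.375, -2.055, 0.002]
force: [5.8, -0.3, -3.9]
opening: 0.0538
gripper_force: 30.0
t 31.5 pos [ 0.5715 -0.0279  0.0342] yaw -8.27 zax [-0.002  0.    -1.   ] q [-0.14  0.19  1.72  0.    1.23  0.01] F [ 5.8 -0.3 -3.9] T [-0.08 -1.01 -0.01] open 0.0538 gf 30.0
```

Nearly home at 34.2 mm (32.7 expected). I press the last bit.

```bash
python3 -m handwheel '[[1,0,0.0008,0.001,0,0,0],[1,0,0.0008,0.002,0,0,0],[1,0,0.0008,0.003,0,0,0],[1,0,0.0008,0.003,0,0,0]]' 30
python3 - <<'E'
from h import *
where()
E
```

```text
t: 32.0
tool_pos: [0.5715, -0.028, 0.0326]
orientation: [-2.374, -2.054, 0.004]
force: [-6.7, 1.4, 12.7]
opening: 0.0533
gripper_force: 30.0
t 32.0 pos [ 0.5715 -0.028   0.0326] yaw -8.26 zax [-0.003  0.    -1.   ] q [-0.14  0.19  1.72 -0.    1.23  0.01] F [-6.7  1.4 12.7] T [ 0.11  1.25 -0.03] open 0.0533 gf 30.0
```

```bash
python3 -m handwheel '[[-0.6,0,0,0,0,0,0],[-0.6,0,0,0,0,0,0],[-0.6,0,0,0,0,0,0],[-0.6,0,0,-0.03,0,0,0],[-0.6,0,0,-0.08,0,0,0],[-0.6,0,0,-0.14,0,0,0],[-0.6,-0.06,0,-0.14,0,0,0],[-0.6,-0.12,0,-0.14,0,0,0],[-0.6,-0.18,-0.04,-0.14,0,0,0],[-0.6,-0.24,-0.08,-0.14,0,0,0],[-0.6,-0.24,-0.08,-0.14,0,0,0],[-0.6,-0.24,-0.08,-0.14,0,0,0]]' 20
python3 - <<'E'
from fit import *
where()
V=[]
for c in('top','scene'):
    p=shot(c,c+'9.png'); m,r,u=near(p,'knob_center',[.571,-.0275,.062]); print(c,r,u); V.append((p,m))
print(fit(V[:1],KN[1:],.062,[571,-27.5,-8]))
a=cv2.resize(cv2.imread('pics/top9.png')[165:285,250:330],(400,600),interpolation=cv2.INTER_CUBIC)
b=cv2.resize(cv2.imread('pics/scene9.png')[160:280,220:300],(400,600),interpolation=cv2.INTER_CUBIC)
cv2.imwrite('pics/f9.png',np.hstack([a,b]))
E
```

```text
t: 33.5
tool_pos: [0.4583, -0.2548, 0.1717]
orientation: [-2.377, -2.052, 0.001]
force: [0.2, -0.8, -0.3]
opening: 0.0744
gripper_force: 0.0
t 33.5 pos [ 0.4583 -0.2548  0.1717] yaw -8.41 zax [-0.002  0.    -1.   ] q [-0.6  -0.06  1.72 -0.    1.48 -0.46] F [ 0.2 -0.8 -0.3] T [-0.03 -0.13 -0.04] open 0.0744 gf 0.0
top [280.5, 210.8, 289.8, 234.8] [285.3798461  222.10655527]
scene [277.1, 204.7, 299.1, 223.1] [288.17760256 216.44037123]
(array([571.44403935, -26.44211015, -10.21986317]), np.float64(-0.7474949899799599))
```

View pics/f9.png

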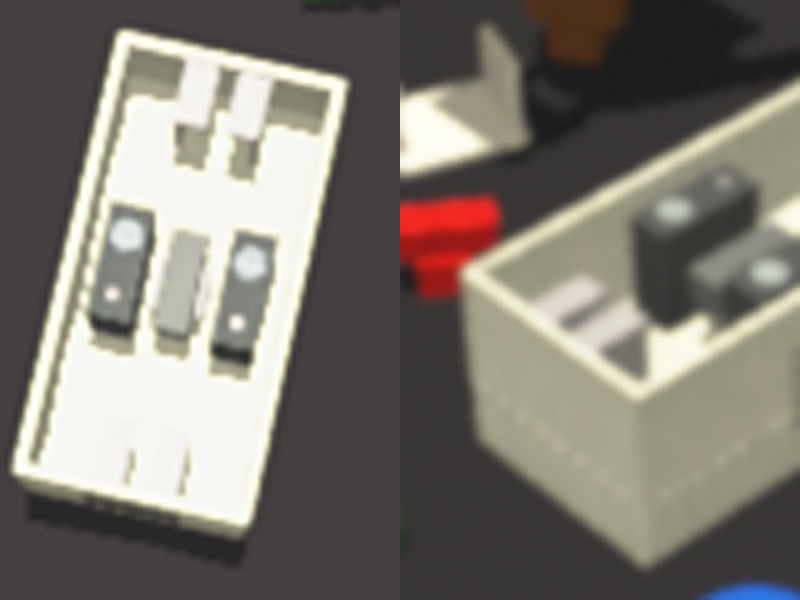

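The knob sits upright and centred in the lane, at crop (180,285), with its bar lengthways between the blocks. The robot is clear, so I hand the job in.

```bash
python3 -c "
from plant import robot
print(robot.close_job())"
```

```text
the job is handed in; nothing more can be done
None
```

I loosened both screws, laid the cover centred on the mat, seated the knob fully home with its bar lengthways, and handed the job in at about 34 s of the 72 s allowed; the hand-in gave no verdict.

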